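Open the ratchet jaw of a tea carton rack

TASK

The carton rack has to take the next batch: with a fingertip press the release pad on top of its sliding jaw, keep it pressed, and push the jaw back along the toothed bar, away from the cartons, until it is fully home against the back stop; then let go. Nothing is to be picked up: leave the two cartons, the canister and the mug standing where they are.

Things in the scene. Friction and masses are not known exactly. Their poses are not given: they have to be found in the camera images.
- rack: Wooden carton rack fixed to the table. Origin on the table; bed x -65 to +80 mm, y -190 to +190 mm, 12 mm thick; z up. Its y axis runs along the toothed steel bar (at x = +50 mm) from the fixed end plate (75 mm high, inner face y = -170 mm), where two cartons stand, to the low back stop (48 mm high, front face y = +150 mm).
- jaw (a joint): Slide of the grey jaw along the rack's +y, m: 0.13 = fully home against the back stop; starts at 0.01 to 0.06. About 2 N friction; it stays where left. With the release up its pawl blocks +y motion (after a few mm of play). Jaw 104 mm wide (x), 80 long (y), block 50 mm above the table; plate at its -y end 78 high, push rib at its +y end 82 high, 60 mm open channel between, pad in its middle.
- release (a joint): Downward travel of the release pad, m: 0 = up (pawl in the teeth), 0.010 = bottomed on the jaw. The pawl is clear of the teeth beyond 0.005. About 2 N starts it, 4 N gives 0.005, 6 N bottoms it. It springs up when let go, so it must be kept down while the jaw is pushed.
- pad_top (a point): Centre of the top of the dark steel release pad; moves with jaw and pad: 66 mm above the table when up, 56 mm when bottomed. A flat plate 60 mm in the rack's x by 48 mm in its y; from its middle a 22 mm wide arm runs to +x and down to the pawl beside the bar. Axes parallel to the rack's.
- rib (a point): Middle of the top edge of the push rib's inner face (looking to -y, towards the pad), 82 mm above the table, 30 mm to +y of the pad's centre. A finger in the channel moving to +y pushes the jaw on this face. Rib 104 mm wide, 10 mm thick, 32 mm above the jaw's block. Moves with the jaw.
- carton_a_mid (a point): Centre of a loose upright tea carton 70 x 44 x 75 mm (rack x, y, z) standing on the bed next to the end plate; leave it.
- carton_b_mid (a point): Centre of the second carton, same size, beside the first on the jaw's side; leave it.
- canister_mid (a point): Centre of a loose aluminium canister, 68 mm diameter, 95 mm high, on the table beyond the rack; leave it.
- mug_mid (a point): Centre of a loose white mug, 76 mm diameter, 85 mm high, on the robot's side of the rack; leave it.
Things that resemble listed ones, but are neither listed nor needed, are in the scene too. Leave any pink or yellow look-alike of the part that bears mug_mid alone. Leave any blue look-alike of the part that bears carton_a_mid alone.

How it is judged:
On the way, in this order (a step that is already met when the one before it is completed fails the run):
1. the release pad is pressed far enough to free the ratchet, before the jaw has been moved (value of joint release above 0.005 m and distance of rib from where it was at the start of the episode below 0.02 m), for 0.05 s.
2. the jaw is pushed fully back against the back stop (value of joint jaw above 0.124 m), for 0.1 s.
At the end, for the whole second after the job is handed in: The jaw rests within 6 mm of its back stop; both cartons, the canister and the mug still stand upright where they were (value of joint jaw above 0.124 m and velocity of joint jaw between -0.01 and 0.01 m/s and angle between each of carton_a_mid, carton_b_mid, canister_mid, mug_mid's own z axis and vertical below 0.15 rad); the robot touches nothing.
It fails at once if a carton is lifted, carried or shifted by more than 20 mm (distance of any of carton_a_mid, carton_b_mid from where it was at the start of the episode above 0.02 m).
It fails at once if the canister or the mug is lifted, carried or shifted by more than 20 mm (distance of any of canister_mid, mug_mid from where it was at the start of the episode above 0.02 m).
It also fails if it takes over 35 s, if anything falls off the work surface, if the arm or the gripper's body presses on something with over 40 N, if the wrist force passes 120 N, or if a joint passes its speed limit or range.

ROBOT

A 7-joint arm with a two-finger parallel gripper is mounted at the origin on the work surface. World frame = base frame: x ahead of the robot, y to its left, z up, the work surface at z = 0. Lengths are in m, angles in rad, forces in N, time in s.
With the tool pointing down it reaches from about 0.425 to 0.925 m from the base axis. Payload 6.8 kg.
Tool frame: the origin (TCP) lies on the front face of the gripper's body, between the roots of the fingers; the fingertips stand 73 mm ahead of it and the grasp point (between the pads) lies 54 mm ahead of it (env.nose_length is the distance from the TCP to the fingertips, in m); z points along the fingers, y is the direction in which the jaws open and shut (so a half turn about z gives the same grasp; the last joint's range is limited). The gripper opens to 85 mm and grips with 20 to 120 N. Pads are 22 mm wide; open, the fingers measure 114 mm over their backs; the gripper's body (76 mm by 85 mm) begins 54 mm behind the grasp point. The pads swing forward as they close: fully open they stand 13 mm farther back than shut.
Start: joints at [-1.401, 0.477, 0.022, 1.555, -0.011, 1.109, -0.083], TCP at [0.185, 0.649, 0.304] pointing down, gripper open.
Joint ranges: [-2.96, 2.96], [-0.34, 2.1], [-1.41, 1.46], [0.24, 2.44], [-1.37, 4.51], [0.17, 1.92], [-2.96, 2.96]. Speed limits (rad/s): [2.39, 2.39, 3.14, 3.14, 3.14, 3.14, 3.14].

INTERFACE

Orientations are given as a unit quaternion [w, x, y, z].
In Python, from cell import env, kin, camera, calibration, job gives the robot as it stands. The module is installed in compiled form; this text tells all that it offers. Calls block until the motion is done:
- env.reach(position, orientation): joint-space move of the TCP to a pose.
- env.movel(position, velocity=0.15, rot=None, stop_force=None): straight line of the TCP; rot=None keeps the orientation; velocity is the mean speed in m/s. With stop_force (N) it stops when the force on the tool has changed by that much, and returns True; else False.
- env.goto_joints(angles): joint-space move.
- env.grip(opening, f_grip=None): finger opening in m; f_grip is the grip in N (None keeps the last); returns when the fingers have stopped.
- env.dwell(seconds).
- kin.inverse_kinematics(position, orientation): joint angles nearest the present ones, or None.
- env.get_state(): the state.
- camera(name): name is "scene" or "top" or "wrist"; returns (picture, depth): 384x512x3 uint8, blue, green, red; 384x512 float32, m along the optical axis (not along the pixel's ray), 0 where there is no reading.
- calibration(name): a dict with "fx", "fy", "cx", "cy" (pixels), "k1" (the pictures are not rectified: a ray, as slopes to the right and down, at radius r is drawn at 1 + k1 r^2 times it, then the intrinsics apply), "rvec" (rotation vector, rad) and "tvec" (3), from world to camera coordinates, as OpenCV has them. Camera axes: x right, y down, z forward; pixel columns grow to the right and rows downward; lengths in m; the calibration is good to about 2 mm. A picture is of the moment at which its call begins: read the wrist's pose just before it. calibration takes no time and is no camera call; for the wrist camera it gives the pose at the moment of the call.
A pose or a line that the arm cannot do raises env.PlanningError and nothing moves.
- job.job_done(): hands the job in, once; it reports no verdict.
The state is a dict: "time": time; "qpos": joint angles; "joint_velocities": joint speeds; "joint_torque": joint torques, N m; "tcp_pos": TCP position; "orientation": TCP orientation; "force": force on the tool from outside, world axes, zero at the start; "torque": the same for the moment, N m; "opening": finger opening in m.
Only numpy, scipy, OpenCV 4.12 (cv2) and the standard library are available. Lean on these libraries where they do the work, as an engineer would, in place of code of your own. Each camera call takes 0.05 s, during which the arm holds its last target. There are 200 camera calls.

## Working session

There is one attempt and no reset: what is moved stays moved. The work goes in short steps, each a Python script; the robot and the scene stay as the last script left them, time stands still between calls to the robot, and variables do not carry over. Pictures are saved under pics/ and viewed, about 8 in all and at most 12, crops included, and the job is handed in when it is done.

```bash
mkdir -p pics; cat > h.py <<'E'
import numpy as np, cv2
from cell import env, kin, camera, calibration, job
def snap(n,f):
    c=calibration(n); p,d=camera(n); cv2.imwrite(f'pics/{f}.png',p); np.savez(f'pics/{f}.npz',d=d,**{k:np.array(v) for k,v in c.items()}); return p,d,c
def world(c,d):
    "HxWx3 world points for whole depth image"
    h,w=d.shape; u,v=np.meshgrid(np.arange(w),np.arange(h))
    xd=(u-c['cx'])/c['fx']; yd=(v-c['cy'])/c['fy']; x,y=xd.copy(),yd.copy()
    for _ in range(10):
        s=1+c['k1']*(x*x+y*y); x,y=xd/s,yd/s
    P=np.stack([x*d,y*d,d],-1); R=cv2.Rodrigues(np.array(c['rvec'],float))[0]
    return (P-np.array(c['tvec'],float).ravel())@R
E
python3 - <<'E'
from h import *
for n in("top","scene"):
    snap(n,n+'0')
a=[cv2.imread(f'pics/{n}0.png') for n in("top","scene")]
cv2.imwrite('pics/top0b.png',cv2.resize(a[0],(800,600)))
print(env.get_state())
E
```

```text
{'time': 0.1, 'qpos': array([-1.40110319,  0.47772747,  0.02235075,  1.55634406, -0.01150695,
        1.10931141, -0.08309512]), 'joint_velocities': array([ 0.00068127, -0.00110161, -0.00055778, -0.00155645,  0.00061777,
        0.00052201,  0.00051726]), 'joint_torque': array([ 4.41638811e-03, -5.97763002e+01,  1.61371440e+00, -2.81954527e+01,
        1.28452064e-02,  4.99392656e-03, -7.03993408e-06]), 'tcp_pos': array([0.18499963, 0.64872236, 0.30301987]), 'orientation': array([-5.59763958e-05,  1.38443065e-01,  9.90370046e-01, -8.29135985e-04]), 'force': array([ 0.52438832, -0.72020884,  0.0179221 ]), 'torque': array([ 0.01073594,  0.02031879, -0.00534093]), 'opening': 0.08529990029646209}
```

View pics/top0b.png

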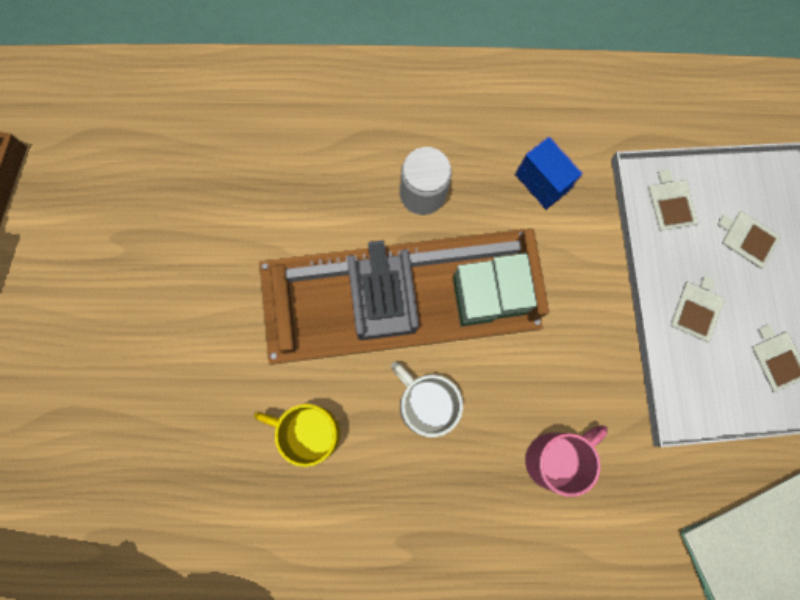

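View pics/scene0.png

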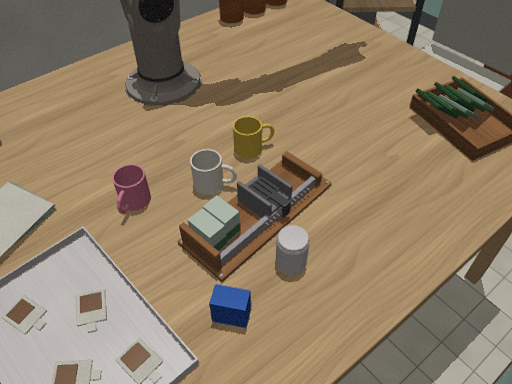

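The top picture shows the rack with the back stop at left (280,305), the jaw and pad at (383,290), and the green cartons at (475,290) and (515,285). The white mug is at (432,405) and the canister at (427,180). The pink and yellow mugs and the blue box are look-alikes. Next I'll measure the rack and jaw from depth.

```bash
python3 - <<'E'
from h import *
f=np.load('pics/top0.npz'); c={k:f[k] for k in f.files}; W=world(c,f['d'])
p=cv2.imread('pics/top0.png')
def at(u,v): return W[int(round(v/1.5625)),int(round(u/1.5625))].round(3)
for n,u,v in [('pad',381,295),('rib',357,298),('plate',411,290),('stop',283,310),('end',535,275),('cA',515,285),('cB',478,290),('mug',432,405),('can',428,165),('table',330,200)]: print(n,at(u,v))
# rack = tall points in the box; use wooden/bed footprint
m=np.zeros(f['d'].shape,bool); m[140:240,160:358]=1
P=W[m&(W[...,2]>.007)&(f['d']>0)]
m2=(P[:,0]>.3)
r=cv2.minAreaRect((P[m2][:,:2]*1000).astype(np.float32)); print(r, cv2.boxPoints(r))
crop=p[140:240,160:358]; cv2.imwrite('pics/c1.png',cv2.resize(crop,None,fx=4,fy=4,interpolation=cv2.INTER_CUBIC))
h=W[140:240,160:358,2]; 
E
```

```text
pad [ 0.592 -0.074  0.065]
rib [ 0.585 -0.042  0.082]
plate [ 0.597 -0.112  0.076]
stop [0.576 0.056 0.048]
end [ 0.619 -0.273  0.074]
cA [ 0.604 -0.246  0.085]
cB [ 0.596 -0.197  0.086]
mug [ 0.454 -0.143  0.007]
can [ 0.76  -0.134  0.095]
table [ 0.745  0.002 -0.   ]
((584.67333984375, -101.78610229492188), (186.75685119628906, 378.5643005371094), 7.9456281661987305) [[ 466.02628    72.770874]
 [ 518.35645  -302.15912 ]
 [ 703.32043  -276.34308 ]
 [ 650.99023    98.586914]]
```

View pics/c1.png

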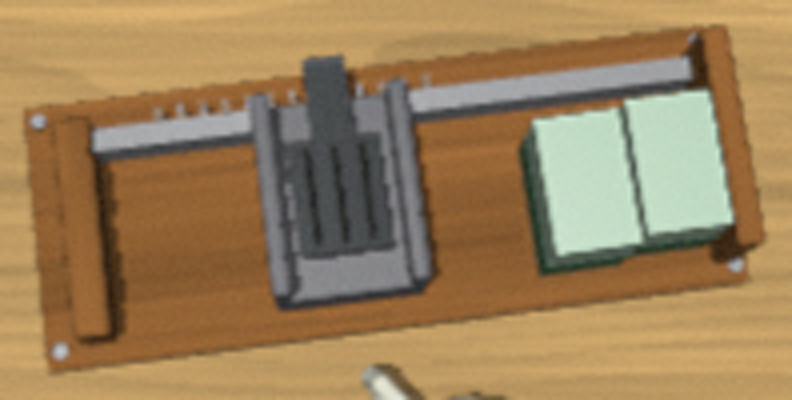

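```bash
python3 - <<'E'
from h import *
f=np.load('pics/top0.npz'); c={k:f[k] for k in f.files}; W=world(c,f['d'])
R=cv2.Rodrigues(c['rvec'])[0]; o=-R.T@c['tvec'].ravel()
W1=world(c,np.ones((384,512)))
def ray(u,v,z): # crop pixel -> world at height z
    u,v=(u+.5)/4-.5+160,(v+.5)/4-.5+140
    q=cv2.remap(W1.astype(np.float32),np.float32([[u]]),np.float32([[v]]),1)[0,0]-o
    return (o+q*(z-o[2])/q[2])[:2].round(4)
for n,u,v,z in [('c1',27,110,.012),('c2',52,370,.012),('c3',748,282,.012),('pad',341,194,.066),('padL',293,199,.066),('padR',388,190,.066),
 ('ribin_far',270,97,.082),('ribin_near',296,288,.082),('stopfront_far',90,122,.048),('stopfront_near',110,336,.048)]: print(n,ray(u,v,z))
def blk(m,lo,hi):
    P=W[140:240,160:358].reshape(-1,3); h=P[:,2]
    return P
P=W[140:240,160:358]; sel=(P[...,2]>.061)&(P[...,2]<.069); sel[:,:70]=0; sel[:,100:]=0
r=cv2.minAreaRect((P[sel][:,:2]*1000).astype(np.float32)); print('padrect',r, np.median(P[sel],0))
a=np.arctan2(*(ray(52,370,.012)-ray(748,282,.012))[::-1]);print('yaw of y axis deg',np.degrees(a), env.nose_length)
E
```

```text
c1 [0.6502 0.0958]
c2 [0.5087 0.0762]
c3 [ 0.5586 -0.2956]
pad [ 0.5942 -0.0758]
padL [ 0.5914 -0.0515]
padR [ 0.5965 -0.0997]
ribin_far [ 0.6404 -0.0397]
ribin_near [ 0.5437 -0.0541]
stopfront_far [0.635  0.0556]
stopfront_near [0.523  0.0411]
padrect ((580.69677734375, -76.35090637207031), (171.4558563232422, 56.9589958190918), 1.0149437189102173) [ 0.60266884 -0.07189709  0.06530957]
yaw of y axis deg 97.64409891571131 0.0726
```

Rack checks agree: yaw is 7.7°, the origin is near (0.598, -0.104), and the pad is at rack y = 28 mm. The rib is at 57 mm and the stop at 152 mm, so about 82 mm of travel remains. I'll approach with closed fingers, tool x along the rack's y.

```bash
cat >> h.py <<'E'
a=np.radians(97.7); Y=np.array([np.cos(a),np.sin(a),0]); X=np.array([Y[1],-Y[0],0])
from scipy.spatial.transform import Rotation as Ro
def quat(s):
    x=s*Y; z=np.array([0,0,-1.]); M=np.stack([x,np.cross(z,x),z],1)
    q=Ro.from_matrix(M).as_quat(); return q[[3,0,1,2]]
PAD=np.array([.594,-.0755,.066]); N=env.nose_length
E
python3 - <<'E'
from h import *
env.grip(0.0,20)
T=PAD+.009*Y+[0,0,N+.05]
for s in (1,-1):
    j=kin.inverse_kinematics(T,quat(s)); print(s,None if j is None else np.round(j,2))
    if j is not None:
        env.reach(T,quat(s)); break
s=env.get_state(); print(s['time'],s['tcp_pos'],s['force'],s['opening'],s['qpos'].round(2))
snap('wrist','w1')
p,d,c=snap('scene','s1'); cv2.imwrite('pics/s1c.png',cv2.resize(p[90:290,160:360],(800,800))[:600])
E
```

```text
1 [-0.5   0.57  0.69  1.88 -0.48  0.86  0.57]
3.7917 [ 0.59307674 -0.06542829  0.18855399] [ 0.12493601  0.59979203 -0.04648326] -0.00026996203301522337 [-0.5   0.57  0.69  1.88 -0.48  0.86  0.57]
```

View pics/w1.png

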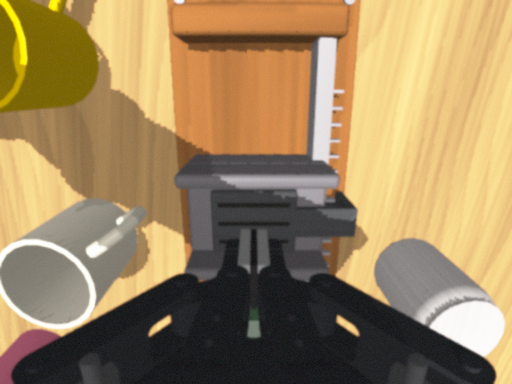

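View pics/s1c.png

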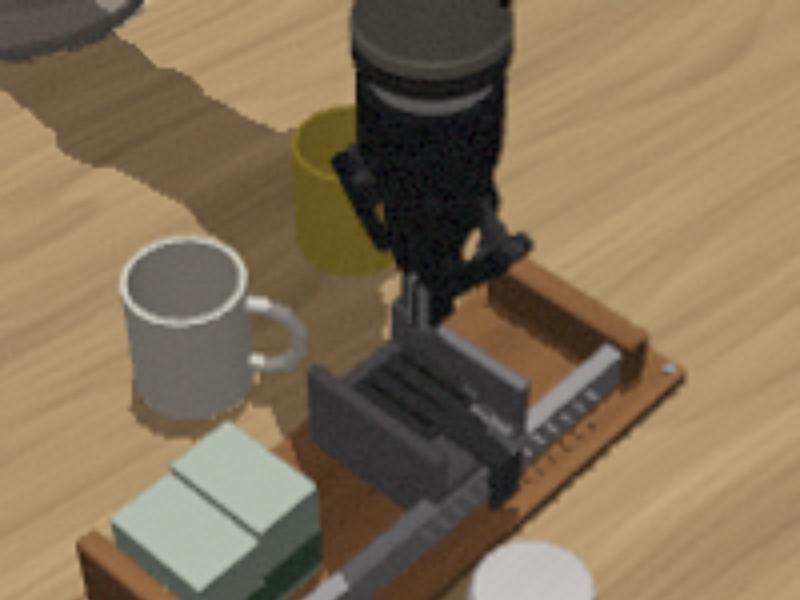

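The wrist view shows the fingers square to the rack and over the channel, with the rib at rows 155–185 and both mug and canister clear. The scene crop agrees. Pressing now.

```bash
python3 - <<'E'
from h import *
B=PAD+.009*Y; B[2]=0
env.movel(B+[0,0,.082+N],velocity=.1)
f0=env.get_state()['force']
r=env.movel(B+[0,0,.050+N],velocity=.02,stop_force=12)
env.dwell(.2)
s=env.get_state(); print(s['time'],r,s['tcp_pos'],'tip z',s['tcp_pos'][2]-N,s['force']-f0)
E
```

```text
5.7833 True [ 0.59282891 -0.06666024  0.12870962] tip z 0.05610961994778019 [-0.51582503 -0.44756799  7.19509174]
```

Tip at 56 mm with 7 N: pad bottomed. Pushing along +y, first half as a check.

```bash
python3 - <<'E'
from h import *
B=PAD+.009*Y; B[2]=0
for d,v in ((.001,.01),(.03,.04),(.05,.05)):
    r=env.movel(B+d*Y+[0,0,.0545+N],velocity=v,stop_force=30)
    s=env.get_state(); print(s['time'],r,(s['tcp_pos']-B)@Y,(s['tcp_pos']-B)@X,'tip z',s['tcp_pos'][2]-N,s['force'],s['force']@Y)
snap('wrist','w2')
E
```

```text
6.0667 False -6.315685775771919e-05 0.00016052117656288414 tip z 0.05597743494049301 [-4.39350125 -1.25607576 16.48264061] -0.6560815042161446
6.9417 False 0.028802548293350983 8.964588481659127e-05 tip z 0.05595427555047228 [-5.29165279 -1.19994024 17.47630807] -0.48011225163304794
7.4917 False 0.04946601686885631 0.00011924846632573125 tip z 0.05593340030150459 [-5.78327791  1.51436176 17.91171717] 2.27558640828043
```

View pics/w2.png

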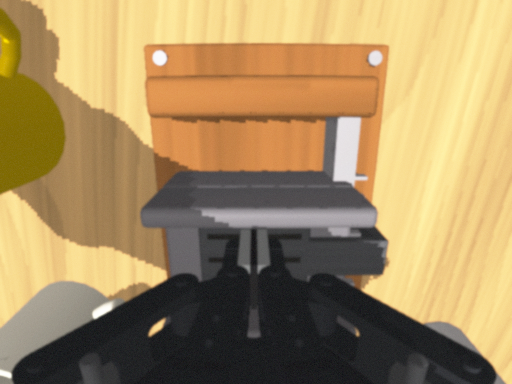

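The jaw is following with low force, and the rib at rows 170–225 is closing on the stop at rows 80–115. Continuing until the stop.

```bash
python3 - <<'E'
from h import *
B=PAD+.009*Y; B[2]=0
for d,v in ((.075,.05),(.115,.03)):
    r=env.movel(B+d*Y+[0,0,.0545+N],velocity=v,stop_force=20)
    s=env.get_state(); print(s['time'],r,(s['tcp_pos']-B)@Y,(s['tcp_pos']-B)@X,'tip z',s['tcp_pos'][2]-N,s['force'],s['force']@Y)
env.dwell(.3); s=env.get_state(); print((s['tcp_pos']-B)@Y,s['force']@Y)
snap('wrist','w3')
E
```

```text
8.1917 False 0.0744530208521661 0.00010050114413370607 tip z 0.05596052194248549 [-6.22958785  0.84080465 18.62161156] 1.667901997247672
9.0417 True 0.09468226178284393 0.0010569539199172737 tip z 0.05617026513831433 [-0.26009834 -0.80244912  5.62471045] -0.7603640153405707
0.09469613282114034 -0.7375190781772339
```

View pics/w3.png

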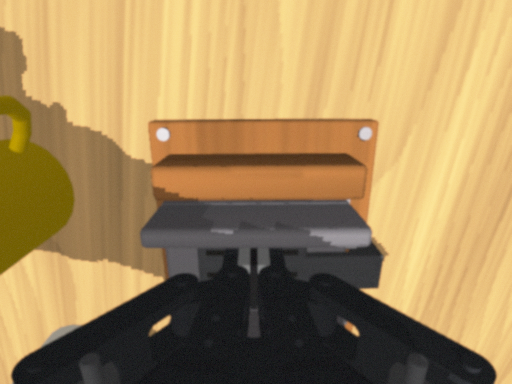

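The push stopped on a force rise at 94.7 mm, against about 92 expected, and the rib looks up against the stop. I'll push once more to confirm, lift straight up, and check from above.

```bash
python3 - <<'E'
from h import *
B=PAD+.009*Y; B[2]=0
r=env.movel(B+.115*Y+[0,0,.0545+N],velocity=.02,stop_force=25)
s=env.get_state(); print(s['time'],r,(s['tcp_pos']-B)@Y,s['force'])
env.dwell(.2)
p=env.get_state()['tcp_pos']; q=p.copy(); q[2]=.11+N; env.movel(q,velocity=.08)
q[2]=.25+N; env.movel(q,velocity=.2)
env.reach(np.array([.30,.55,.32]),quat(1))
s=env.get_state(); print(s['time'],s['tcp_pos'],s['force'])
p,d,c=snap('top','top1'); W=world(c,d)
f=np.load('pics/top0.npz'); W0=world({k:f[k] for k in f.files},f['d'])
cv2.imwrite('pics/t1c.png',cv2.resize(p[80:320,150:380],None,fx=2.5,fy=2.5,interpolation=cv2.INTER_CUBIC))
O=np.array([.598,-.1035,0])
for n,w in(('before',W0),('after',W)):
    L=w-O; x,y,z=L@X,L@Y,L[...,2]; b=(abs(x)<.045)
    m=b&(z>.079)&(z<.09)&(y>.03)&(y<.17); m2=b&(z>.044)&(z<.052)&(y>.14)&(y<.2)
    print(n,'rib y',np.percentile(y[m],[2,50,98]).round(4),'stop y',np.percentile(y[m2],[2,50]).round(4))
E
```

```text
9.975 True 0.09529816184148275 [ 0.30213095 -1.7161601   3.48817255]
13.975 [0.3014462  0.54899392 0.32020586] [ 0.1072948  -0.70883398 -0.50657298]
before rib y [0.0599 0.0646 0.0689] stop y [0.1526 0.162 ]
after rib y [0.0768 0.1465 0.1518] stop y [0.1403 0.1626]
```

View pics/t1c.png

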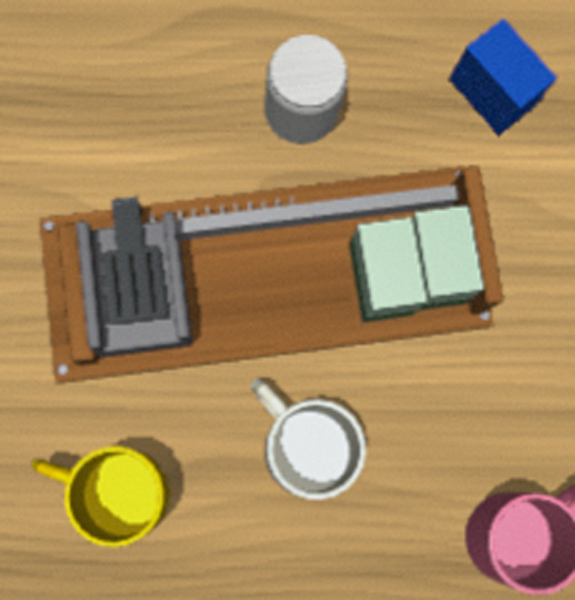

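The top view shows the jaw's rib (95,285) flush with the back stop (75,290). Measured, the rib's outer edge is at y = 0.152 and the stop's face at 0.152–0.153. The cartons, canister and mug stand where they were, and the arm is clear.

```bash
python3 -c "
from h import *
job.job_done()"
```

```text
the job is handed in; nothing more can be done
```

The jaw is home against the back stop and the job is handed in, at about 14 s of the 35 s allowed. I pressed the release pad with the closed fingertips, kept it down, pushed the jaw back along the bar, then lifted straight up and moved the arm away.

- **Pad:** the fingertip sat at 56 mm, which is the bottomed height, before the push and throughout it.
- **Jaw:** it moved about 82 mm. The camera puts the rib's outer edge at 152 mm and the stop's face at 152–153 mm along the rack. A second push against the stop moved the fingertip only 0.6 mm further.
- **Other objects:** in the last top picture both cartons, the canister and the mug stand where they were. I judged this by eye and did not measure it.
- **Disagreements:**
  - The rack's end corner measured about 2–3 mm off the given sizes, within the calibration error.
  - After the push, the low-percentile figures for the rib and stop edges were off (77 and 140 mm). Other parts of the jaw probably fell in the sampling window, so I did not use them.

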